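# Load the balm tin dispenser and serve one tin

## Task

Load the balm dispenser with two tins, lids up: put the amber-lidded tin into its magazine first, then put the brown-lidded tin on top of it. Then dispense one: press the red button down to its halfway stop and hold it there for a second so that it arms, press it all the way down, and let it come back up, so that the amber tin lies flat on the tray and the brown one has dropped to the bottom of the magazine. Leave the green-lidded tin and the other goods where they are.

Things in the scene. Friction and masses are not known exactly. Their poses are not given: they have to be found in the camera images.
- amber_tin: screw-top balm tin, light grey body, amber-yellow lid; a cylinder 54 mm across and 21 mm high, about 0.05 kg. Origin at the centre of its underside, z up through the lid
- brown_tin: screw-top balm tin, light grey body, reddish-brown lid; a cylinder 54 mm across and 21 mm high, about 0.05 kg. Origin at the centre of its underside, z up through the lid
- green_tin: screw-top balm tin, light grey body, dark green lid; a cylinder 54 mm across and 21 mm high, about 0.05 kg. Origin at the centre of its underside, z up through the lid. It stays where it is
- dispenser: counter dispenser fixed to the table, 250 x 96 mm: white base, green housing. Origin on the table under the magazine's axis; x points to its rear (away from the tray), y to its left, z up. The tray is at the front; the housing (x = 38 to 130 mm, top 59 mm above the table) carries the red button at x = 86 mm, y = 0
- magazine_floor (a point): centre of the magazine's floor, on its axis, 12 mm above the table: the underside of the lowest tin sits here. Axes as the dispenser's. At the front a bridge bar (x = -36 mm, 39 to 47 mm above the table, on legs at y = +-42 mm) lets only the lowest tin out
- magazine_top (a point): mouth of the magazine, on its axis, 94 mm above the table. Four upright steel bars, 8 mm thick, at x, y = +-23.6 mm guide a tin with 2.5 mm to spare (slippery) all round; above 78 mm they flare out. Gaps 39 mm wide between bars on the left and right (+-y) are open from base to top, so that fingers closing along y can lower a tin right to the floor or onto the tin below
- tray_floor (a point): centre of the tray's floor, 72 mm in front of the magazine's axis, 12 mm above the table; axes as the dispenser's. The tray is the front of the base, 72 x 84 mm inside, rim 9 mm high
- pusher (a joint): aluminium slide, 17 mm high and 40 mm wide, driven by the button's second stage at 5 times its travel: 0 in the housing, 0.075 m out to the front (it meets the lowest tin after about 6 mm). It slides the lowest tin out onto the tray; when the button is let go it draws back and the next tin drops to the floor
- button_top (a point): centre of the top face of the red button cap (34 mm across; at rest 87 mm above the table), moves with it. The cap stands 11 mm out of a steel collar 43 mm across. The cap sinks first, then cap and collar sink together; both spring back
- button_cap (a joint): first stage of the button, m: 0 up, 0.008 at the halfway stop. Needs 1 N to start and 2.6 N to reach the stop; at the stop the cap stands 3 mm out of the collar
- button_collar (a joint): second stage of the button, m: 0 up, 0.015 fully down; the whole travel of the cap is thus 23 mm. Does not move under 7 N; its spring takes 9 N fully down, and pushing the stacked tins and its damper (about 40 N per m/s) add 4 to 10 N while it moves at up to 0.05 m/s
- soap_bar: bystander: green soap bar in a paper band, 53 x 78 x 25 mm, origin at the centre of its underside; stays where it is
Mind the look-alikes: they are no part of the job. Leave any blue look-alike of the brown_tin alone. What is shaped like the amber_tin but turquoise is not meant.

How it is judged:
On the way, in this order (a step that is already met when the one before it is completed fails the run):
1. the amber tin sits let go on the magazine's floor, lid up (horizontal distance between amber_tin and magazine_floor below 0.008 m and z of amber_tin in the frame of magazine_floor between -0.004 and 0.004 m and angle between amber_tin's own z axis and vertical below 0.12 rad and contact force between the fingers and amber_tin below 0.1 N), for 0.2 s.
2. the brown tin sits let go on top of the amber tin in the magazine, lid up (horizontal distance between each of brown_tin, amber_tin and magazine_floor below 0.008 m and z of brown_tin in the frame of magazine_floor between 0.017 and 0.025 m and angle between each of brown_tin, amber_tin's own z axis and vertical below 0.12 rad and z of amber_tin in the frame of magazine_floor between -0.004 and 0.004 m and contact force between the fingers and brown_tin below 0.1 N), for 0.2 s.
3. the button is held at its halfway stop for 0.7 s, the amber tin still in the magazine (value of joint button_cap above 0.0065 m and value of joint button_collar below 0.003 m and horizontal distance between amber_tin and magazine_floor below 0.02 m and z of amber_tin in the frame of magazine_floor between -0.004 and 0.004 m and angle between amber_tin's own z axis and vertical below 0.12 rad), for 0.7 s.
4. the button is pressed fully down (value of joint button_cap above 0.0065 m and value of joint button_collar above 0.0125 m), for 0.05 s.
At the end, for the whole second after the job is handed in: The amber tin lies flat, lid up, on the tray floor (its centre within 30 mm along and 25 mm across of the tray's centre); the brown tin lies flat, lid up, on the magazine's floor within 10 mm of its axis; both stages of the button are up again (within 1.5 mm); the two tins are at rest (x of amber_tin in the frame of tray_floor between -0.03 and 0.03 m and y of amber_tin in the frame of tray_floor between -0.025 and 0.025 m and z of amber_tin in the frame of tray_floor between -0.004 and 0.004 m and angle between each of amber_tin, brown_tin's own z axis and vertical below 0.12 rad and horizontal distance between brown_tin and magazine_floor below 0.01 m and z of brown_tin in the frame of magazine_floor between -0.004 and 0.004 m and value of joint each of button_cap, button_collar below 0.0015 m and linear speed of each of amber_tin, brown_tin below 0.01 m/s); the robot touches nothing.
It fails at once if the green-lidded tin is moved by more than 20 mm (distance of green_tin from where it was at the start of the episode above 0.02 m).
It fails at once if the soap bar is moved by more than 20 mm (distance of soap_bar from where it was at the start of the episode above 0.02 m).
It also fails if it takes over 72 s, if anything falls off the work surface, if the arm or the gripper's body presses on something with over 40 N, if the wrist force passes 120 N, or if a joint passes its speed limit or range.

## Robot

A 6-joint arm with a two-finger parallel gripper is mounted at the origin on a cart in front of the work surface, level with it; the furniture and walls round the work are solid. World frame = base frame: x ahead of the robot, y to its left, z up, the work surface at z = 0. Lengths are in m, angles in rad, forces in N, time in s.
With the tool pointing down it reaches from about 0.4 to 0.825 m from the base axis. Payload 7 kg.
Tool frame: the origin (TCP) lies at the very end of the fingers, on their centre line; the grasp point (between the pads) lies 19 mm behind it (arm.grip_point_offset is the distance from the TCP to the grasp point, in m); z points along the fingers, y is the line along which they close (so a half turn about z gives the same grasp; the last joint's range is limited). The gripper opens to 88 mm and grips with 3 to 60 N. Pads are 19 mm wide; open, the fingers measure 130 mm over their backs; the gripper's body (78 mm by 193 mm) begins 47 mm behind the grasp point.
Start: joints at [0.288, 0.359, 0.012, 0, -1.224, -0.288], TCP at [0.675, -0, 0.227] pointing down, gripper open.
Joint ranges: [-3.07, 3.07], [-1.43, 2.12], [-1.02, 1.25], [-3.03, 1.67], [-3.05, -0], [-3.03, 3.03]. Speed limits (rad/s): [2.39, 2.39, 3.01, 3.14, 3.14, 3.14].

## Interface

Orientations are given as [roll, pitch, yaw] about the fixed x, y, z axes, in that order (R = Rz(yaw) Ry(pitch) Rx(roll)).
In Python, from station import arm, cams gives the robot as it stands.
- The arm moves only by the shell command python3 -m handwheel 'ROWS' [FORCE]. ROWS is JSON, a list that holds one entry, the list of rows, each a list of 7 numbers: the shift along the tool's x, y, z normalised to -1 to 1, where 1 is 0.08 m, then the turn, a rotation vector about the tool's x, y, z normalised to -1 to 1, where 1 is 0.5 rad, then the closure in counts, from 0 (fully open) to 255 (shut). In form: [[[x, y, z, wx, wy, wz, hand], ...]]. A call has 1 to 5 rows; each row is the pose to reach, as a shift and turn from the pose commanded when the call began, along the tool's axes at that moment; what a row does not reach only later rows make up. A row lasts 1/8 s, in which the tool goes at most 62.5 mm and 10.7 degrees, less where a joint would pass 70% of its speed; a pose out of reach is approached as far as the arm can. A call with a number of a shift or a turn outside -1 to 1 is refused whole. A call with a gripper value outside its range is refused whole. The fingers move at their own pace and stop on an object; FORCE is the grip in N (left out, the last holds). Time passes only in rows, so rows that repeat a pose let the fingers close. It gives the time, the measured TCP pose, the force, the opening and the grip force at its end, in the units of the state.
- arm.get_state(): the state, without advancing time (a new reading comes with each control period).
- cams.grab_frame(name): name is "scene" or "side" or "wrist"; returns the picture (480x640x3 uint8, blue, green, red); there is no depth.
- cams.camera_info(name): a dict with "camera_matrix" (3x3 intrinsics, pixels), "dist_coeffs" ([k1, k2, p1, p2, k3] as OpenCV has them; the pictures are not rectified), "R" (3x3) and "t" (3): a world point X has camera coordinates R X + t; the wrist camera has in their place "hand_eye" (4x4, takes a point from camera to tool coordinates, whose origin is the TCP and whose axes are the flange's). Camera axes: x right, y down, z forward; pixel columns grow to the right and rows downward; lengths in m; the calibration is good to about 2 mm. A picture is of the moment at which its call begins: read the wrist's pose just before it. camera_info takes no time and is no camera call.
- arm.job_done(): hands the job in; it is judged then, once.
The state is a dict: "t": time; "q": joint angles; "qd": joint speeds; "joint_efforts": joint torques, N m; "eef_pos": TCP position; "ee_rot": TCP orientation; "force": force on the tool from outside, world axes, zero at the start; "moment": the same for the moment, N m; "width": finger opening in m; "gripper_force": force on a finger pad.
Only numpy, scipy, OpenCV 4.12 (cv2) and the standard library are available. Lean on these libraries where they do the work, as an engineer would, in place of code of your own. Each camera call takes 0.05 s, during which the arm holds its last target. There are 200 camera calls.

## Working session

There is one attempt and no reset: what is moved stays moved. The work goes in short steps, Python scripts to look and compute and a shell command to move; the robot and the scene stay as the last step left them, time stands still between calls to the robot, and variables do not carry over. Pictures are saved under pics/ and viewed, at most 10 in all, crops included, and the job is handed in when it is done.

```bash
mkdir -p pics; ls; python3 - <<'E'
from station import arm,cams
import cv2,numpy as np
s=arm.get_state();print(s['t'],s['eef_pos'],s['ee_rot'],s['width'])
for n in("scene","side","wrist"):
    f=cams.grab_frame(n);cv2.imwrite(f"pics/{n}0.png",f)
    i=cams.camera_info(n);print(n,{k:np.round(v,4).tolist() for k,v in i.items()})
a=cv2.imread("pics/scene0.png")
E
```

```text
pics
0.0 [ 6.74537269e-01 -3.13046492e-05  2.25654184e-01] [ 3.14004487e+00 -1.29873186e-04 -1.57091895e+00] 0.08755275069882437
scene {'camera_matrix': [[577.4391, 0.0, 311.4904], [0.0, 577.4391, 235.2662], [0.0, 0.0, 1.0]], 'dist_coeffs': [-0.0642, 0.0, 0.0, 0.0, 0.0], 'R': [[0.5843, -0.8115, 0.0044], [-0.5793, -0.4209, -0.698], [0.5683, 0.4053, -0.7161]], 't': [-0.4493, 0.3201, 1.1156]}
side {'camera_matrix': [[438.8995, 0.0, 320.5192], [0.0, 438.8995, 237.6054], [0.0, 0.0, 1.0]], 'dist_coeffs': [-0.051, 0.0, 0.0, 0.0, 0.0], 'R': [[0.9999, -0.0069, 0.0094], [0.0032, -0.6155, -0.7882], [0.0113, 0.7881, -0.6154]], 't': [-0.5562, -0.016, 0.9968]}
wrist {'camera_matrix': [[402.555, 0.0, 313.2147], [0.0, 402.555, 240.7299], [0.0, 0.0, 1.0]], 'dist_coeffs': [-0.0614, 0.0, 0.0, 0.0, 0.0], 'hand_eye': [[-0.0004, -0.9565, -0.2916, 0.0796], [1.0, -0.0004, -0.0, -0.0011], [-0.0001, -0.2916, 0.9565, -0.158], [0.0, 0.0, 0.0, 1.0]]}
```

View pics/scene0.png

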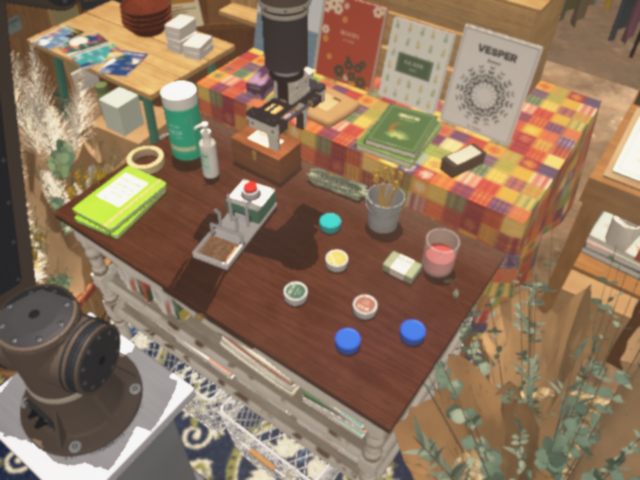

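View pics/side0.png

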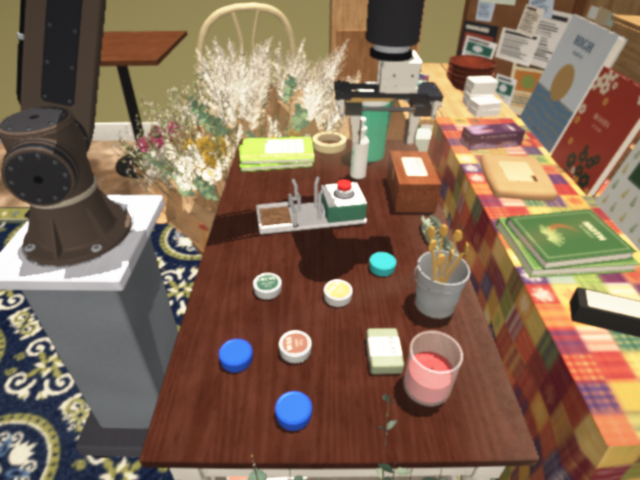

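The scene view shows amber at (336,260), brown at (365,306), green at (296,293) and the button at (251,188). In the side view they are at (338,292), (295,346), (267,286) and (344,186). The blue and turquoise look-alikes are apart from them.

```bash
cat > h.py <<'E'
from station import arm,cams
import cv2,numpy as np
from scipy.spatial.transform import Rotation as Ro
def cam(n,s=None):
    i=cams.camera_info(n);K=np.array(i["camera_matrix"]);d=np.array(i["dist_coeffs"])
    if n=="wrist":
        T=np.eye(4);T[:3,:3]=Ro.from_euler('xyz',s['ee_rot']).as_matrix();T[:3,3]=s['eef_pos']
        W=T@np.array(i["hand_eye"]);return K,d,W[:3,3],W[:3,:3]
    R=np.array(i["R"]);return K,d,-R.T@np.array(i["t"]),R.T
def ray(c,uv):
    K,d,o,R=c;p=cv2.undistortPoints(np.array([[uv]],float),K,d)[0,0]
    return o,R@np.array([p[0],p[1],1.])
def plane(c,uv,z):
    o,v=ray(c,uv);return o+v*(z-o[2])/v[2]
def proj(c,X):
    K,d,o,R=c;r=R.T;return cv2.projectPoints(np.array([X],float),cv2.Rodrigues(r)[0],-r@o,K,d)[0][0,0]
def tri(rs):
    A=0;b=0
    for o,v in rs:
        v=v/np.linalg.norm(v);P=np.eye(3)-np.outer(v,v);A=A+P;b=b+P@o
    return np.linalg.solve(A,b)
def blob(f,near,lo,hi,r=20):
    h=cv2.cvtColor(f,cv2.COLOR_BGR2HSV);m=cv2.inRange(h,np.array(lo),np.array(hi))
    w=np.zeros_like(m);cv2.circle(w,tuple(int(a) for a in near),r,255,-1);M=cv2.moments(m&w,True)
    return (M['m10']/M['m00'],M['m01']/M['m00'],M['m00']) if M['m00'] else None
E
python3 - <<'E'
from h import *
sc,si=cam("scene"),cam("side")
for n,a,b in(("amber",(336,260),(338,292)),("brown",(365,306),(295,346)),("green",(296,293),(267,286)),("soap",(402,266),(385,351))):
    print(n,plane(sc,a,.021).round(3),plane(si,b,.021).round(3))
print("button",plane(sc,(251,185),.087).round(3),plane(si,(344,184),.087).round(3),tri([ray(sc,(251,185)),ray(si,(344,184))]).round(3))
for n,N,c,x0,y0 in(("scene",sc,0,185,170),("side",si,0,250,170)):
    f=cv2.imread(f"pics/{n}0.png")[y0:y0+75,x0:x0+125];cv2.imwrite(f"pics/{n}z.png",cv2.resize(f,None,fx=6.4,fy=6.4,interpolation=cv2.INTER_CUBIC)[:480])
a,b=cv2.imread("pics/scenez.png")[:480:1],cv2.imread("pics/sidez.png")
cv2.imwrite("pics/zz.png",cv2.resize(np.vstack([a,b]),(500,600)))
E
```

```text
amber [ 0.578 -0.207  0.021] [ 0.587 -0.215  0.021]
brown [ 0.504 -0.334  0.021] [ 0.512 -0.341  0.021]
green [ 0.445 -0.191  0.021] [ 0.453 -0.2    0.021]
soap [ 0.653 -0.342  0.021] [ 0.659 -0.351  0.021]
button [0.611 0.071 0.087] [0.609 0.064 0.087] [0.611 0.071 0.085]
```

View pics/zz.png

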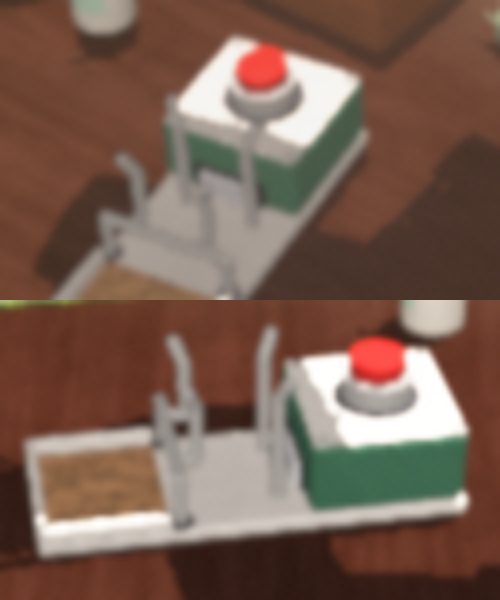

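The enlarged crops show the dispenser lying almost along world x, with a slight positive yaw and its tray toward the robot. I'll turn the hand so it closes along y and go above the amber tin.

```bash
python3 -m handwheel '[[[1,0.5,0,0,0,-1,0],[1,0.5,0,0,0,-1,0],[1,0.5,0,0,0,-1,0]]]'
python3 -m handwheel '[[[1,1,0,0,0,-1,0],[1,1,0,0,0,-1,0],[1,1,0,0,0,-1,0]]]'
python3 -m handwheel '[[[0,0,0,0,0,-1,0],[0,0,0,0,0,-1,0],[0,0,0,0,0,-1,0],[0,0,0,0,0,-1,0]]]'
python3 - <<'E'
from h import *
s=arm.get_state();f=cams.grab_frame("wrist");cv2.imwrite("pics/w1.png",f);c=cam("wrist",s)
print(s['t'],s['eef_pos'],s['ee_rot'])
for n,z in(("amber",(.58,-.21,.021)),("brown",(.507,-.337,.021))):print(n,proj(c,z))
E
```

```text
t: 0.52
eef_pos: [0.6339, -0.0818, 0.2267]
ee_rot: [3.141, 0.0, -1.068]
force: [0.2, -0.2, 0.2]
width: 0.0875
gripper_force: 0.0
t: 0.9
eef_pos: [0.6017, -0.1916, 0.2263]
ee_rot: [3.141, 0.001, -0.569]
force: [0.2, 0.7, 0.3]
width: 0.0878
gripper_force: 0.0
t: 1.4
eef_pos: [0.6029, -0.1886, 0.2263]
ee_rot: [-3.142, 0.001, -0.072]
force: [-0.1, -0.4, 1.1]
width: 0.0878
gripper_force: 0.0
1.4 [ 0.6029478  -0.18856606  0.2262737 ] [-3.14151738e+00  5.56150691e-04 -7.18165341e-02]
amber [337.31907222 231.19737975]
brown [468.77326163 293.01872104]
```

View pics/w1.png

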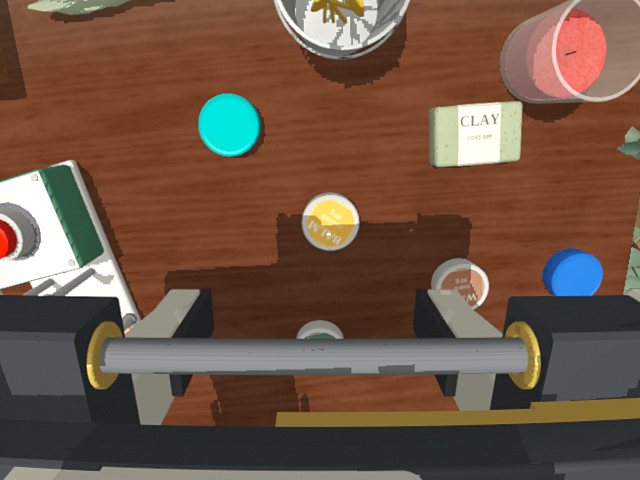

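The wrist view shows amber at (330,221), brown at (460,286), turquoise at (229,125), and the dispenser's right edge running from (75,160) to (140,320).

```bash
cat >> h.py <<'E'
def tin(f,near,r=45):
    h=cv2.cvtColor(f,cv2.COLOR_BGR2HSV)
    m=cv2.inRange(h,np.array([0,0,90]),np.array([180,90,255]))  # pale body/rim ring
    w=np.zeros_like(m);cv2.circle(w,tuple(int(a) for a in near),r,255,-1)
    p=cv2.findNonZero(m&w);return cv2.minEnclosingCircle(cv2.convexHull(p))
E
python3 - <<'E'
from h import *
f=cv2.imread("pics/w1.png");c=cam("wrist",arm.get_state())
for n,p,r in(("amber",(330,221),36),("brown",(460,286),36)):
    q,rad=tin(f,p,r);X=plane(c,q,.021);print(n,q,rad,X.round(4))
a,b=plane(c,(140,318),.012),plane(c,(78,165),.012);print(a,b,np.degrees(np.arctan2(*(b-a)[1::-1])))
s=arm.get_state();R=Ro.from_euler('xyz',s['ee_rot']).as_matrix();q,_=tin(f,(330,221),36)
print((R.T@(plane(c,q,.021)-s['eef_pos']))/.08)
E
```

```text
amber (329.8331604003906, 221.24819946289062) 29.405166625976562 [ 0.5901 -0.2036  0.021 ]
brown (459.5591125488281, 290.09942626953125) 32.61461639404297 [ 0.5107 -0.3274  0.021 ]
[ 4.98983181e-01 -1.83769412e-04  1.20000000e-02] [0.65983597 0.02752955 0.012     ] 9.775517374364505
[-0.14553188  0.19895593  2.56668773]
```

```bash
python3 -m handwheel '[[[-0.146,0.2,0.7,0,0,-0.48,0],[-0.146,0.2,1,0,0,-0.48,0],[-0.146,0.2,1,0,0,-0.48,0]]]'
python3 -m handwheel '[[[0,0,0.75,0,0,0,0],[0,0,0.75,0,0,0,0],[0,0,0.75,0,0,0,0]]]'
python3 - <<'E'
from h import *
s=arm.get_state();f=cams.grab_frame("wrist");cv2.imwrite("pics/w2.png",f);c=cam("wrist",s)
print(s['t'],s['eef_pos'],s['ee_rot'],proj(c,(.590,-.2036,.021)))
E
```

```text
t: 1.82
eef_pos: [0.5889, -0.2037, 0.1446]
ee_rot: [-3.141, 0.004, 0.166]
force: [-0.4, -0.2, 0.9]
width: 0.0878
gripper_force: 0.0
t: 2.2
eef_pos: [0.5919, -0.204, 0.089]
ee_rot: [3.14, -0.002, 0.169]
force: [0.6, -0.5, 0.9]
width: 0.0873
gripper_force: 0.0
2.2 [ 0.59187192 -0.20396523  0.08895672] [ 3.14026541e+00 -1.90608683e-03  1.68884377e-01] [310.74370789 261.72866683]
```

View pics/w2.png

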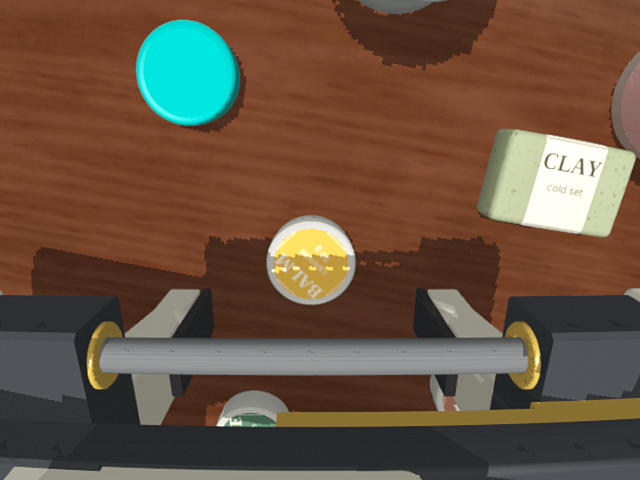

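The tin shows at (311,260), as predicted and centred between the fingers, so I'll descend and grasp.

```bash
python3 -m handwheel '[[[0,0,0.6,0,0,0,0],[0,0,0.95,0,0,0,0],[0,0,0.95,0,0,0,0]]]' 12
python3 -m handwheel '[[[0,0,0,0,0,0,255],[0,0,0,0,0,0,255],[0,0,0,0,0,0,255],[0,0,0,0,0,0,255],[0,0,0,0,0,0,255]]]' 12
```

```text
t: 2.62
eef_pos: [0.5903, -0.2037, 0.0108]
ee_rot: [-3.142, 0.001, 0.169]
force: [-0.0, -0.1, 1.0]
width: 0.0878
gripper_force: 0.0
t: 3.25
eef_pos: [0.5906, -0.2037, 0.0112]
ee_rot: [3.141, -0.001, 0.169]
force: [-0.5, 0.9, 4.7]
width: 0.0532
gripper_force: 12.0
```

```bash
python3 -m handwheel '[[[0,0,-0.5,0,0,0,255],[0,0,-1,0,0,0,255],[0,0,-1,0,0,0,255]]]'
python3 -m handwheel '[[[0,-0.3,-0.5,0,0,0,255],[-0.1,-0.9,-1,0,0,0,255],[-0.1,-0.9,-1,0,0,0,255]]]'
python3 -m handwheel '[[[-0.05,-0.5,0,0,0,0,255],[-0.1,-1,0,0,0,0,255],[-0.1,-1,0,0,0,0,255]]]'
python3 -m handwheel '[[[-0.05,-0.5,0,0,0,0,255],[-0.05,-1,0,0,0,0,255],[-0.05,-1,0,0,0,0,255],[-0.05,-1,0,0,0,0,255]]]'
python3 - <<'E'
from h import *
s=arm.get_state();f=cams.grab_frame("wrist");cv2.imwrite("pics/w3.png",f)
np.save("w3.npy",np.r_[s['eef_pos'],s['ee_rot']]);c=cam("wrist",s)
print(proj(c,(.611,.071,.087)),proj(c,(.526,.056,.094)))
E
```

```text
t: 3.62
eef_pos: [0.5926, -0.204, 0.094]
ee_rot: [3.14, -0.006, 0.17]
force: [0.0, -0.6, -0.4]
width: 0.053
gripper_force: 12.0
t: 4.0
eef_pos: [0.5712, -0.132, 0.1734]
ee_rot: [3.141, -0.005, 0.172]
force: [0.5, -0.7, -0.7]
width: 0.0529
gripper_force: 12.0
t: 4.38
eef_pos: [0.5479, -0.0551, 0.1694]
ee_rot: [-3.141, 0.002, 0.171]
force: [-0.1, -0.0, -1.0]
width: 0.0531
gripper_force: 12.0
t: 4.88
eef_pos: [0.5314, 0.021, 0.1698]
ee_rot: [3.141, 0.001, 0.169]
force: [0.0, 0.1, -0.7]
width: 0.0531
gripper_force: 12.0
[249.01391917 106.44106475] [254.25000029 253.44899902]
```

View pics/w3.png

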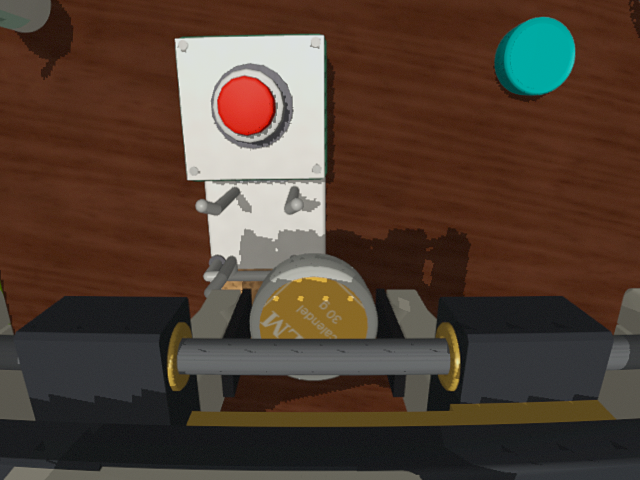

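The view shows the red button at (246,106), the housing-top corners at about (176,39), (325,36), (325,179) and (188,180), and the rear bar tops at (202,206) and (297,205). The tin is held level.

```bash
python3 - <<'E'
from h import *
f=cv2.imread("pics/w3.png");p=np.load("w3.npy");s=dict(eef_pos=p[:3],ee_rot=p[3:]);c=cam("wrist",s)
h=cv2.cvtColor(f,cv2.COLOR_BGR2HSV)
m=cv2.inRange(h,np.array([0,120,150]),np.array([8,255,255]));m[:,:180]=0;m[:60]=0;m[160:]=0;m[:,320:]=0
q,r=cv2.minEnclosingCircle(cv2.findNonZero(m));B=plane(c,q,.087);print("button",q,r,B)
C=[plane(c,u,.059) for u in((176,39),(325,36),(325,179),(188,180))]
for x in C:print(x.round(4))
e=[C[0]-C[3],C[1]-C[2]];print([np.degrees(np.arctan2(v[1],v[0])) for v in e],[np.linalg.norm(v) for v in e])
w=[C[3]-C[2],C[0]-C[1]];print([np.degrees(np.arctan2(-v[0],v[1])) for v in w],[np.linalg.norm(v) for v in w])
H=np.mean(C,0);print("housing ctr",H)
bars=[plane(c,u,.094) for u in((202,206),(297,205))];print("bar tops",bars,np.mean(bars,0))
for y in(8.5,9.7,11):
    y=np.radians(y);u=np.array([np.cos(y),np.sin(y)]);print(B[:2]-.086*u,H[:2]-.084*u)
E
```

```text
button (244.91221618652344, 104.82442474365234) 29.350582122802734 [0.61150195 0.0734333  0.087     ]
[0.6438 0.1253 0.059 ]
[0.6601 0.0348 0.059 ]
[0.5734 0.0194 0.059 ]
[0.5575 0.11   0.059 ]
[np.float64(10.081998184332884), np.float64(10.09657608268209)] [np.float64(0.08764825715965134), np.float64(0.08807403570268005)]
[np.float64(9.935495790094865), np.float64(10.200702800654467)] [np.float64(0.09199547529142121), np.float64(0.09197296306517273)]
housing ctr [0.608681   0.07236636 0.059     ]
bar tops [array([0.5503115 , 0.09048463, 0.094     ]), array([0.56030249, 0.03485745, 0.094     ])] [0.55530699 0.06267104 0.094     ]
[0.52644659 0.06072169] [0.52560367 0.05995037]
[0.52673146 0.05894322] [0.52588191 0.05821325]
[0.52708202 0.05702373] [0.52622432 0.0563384 ]
```

```bash
python3 -m handwheel '[[[0.017,-0.466,0,0,0,-0.013,255],[0.017,-0.466,0,0,0,-0.013,255],[0.017,-0.466,0,0,0,-0.013,255]]]'
cat > chk.py <<'E'
from h import *
s=arm.get_state();f=cams.grab_frame("wrist");c=cam("wrist",s);R=Ro.from_euler('xyz',s['ee_rot']).as_matrix()
def loc(X):return (R.T@(np.array(X)-s['eef_pos']))*1e3
M=np.array([.5265,.058,.094]);print(s['t'],s['eef_pos'],s['ee_rot'],"mag in tool mm",loc(M).round(1))
h=cv2.cvtColor(f,cv2.COLOR_BGR2HSV)
m=cv2.inRange(h,np.array([0,120,150]),np.array([8,255,255]));m[220:]=0;m[:,:200]=0;m[:,440:]=0
n,l,st,ce=cv2.connectedComponentsWithStats(m);k=1+np.argmax(st[1:,4])
q,r=cv2.minEnclosingCircle(cv2.findNonZero((l==k).astype(np.uint8)));print("button tool mm",q,loc(plane(c,q,.087)).round(1))
t=s['eef_pos'][2]+.010
for dx in(-3,0,3):
    C=s['eef_pos']+R@np.array([dx*1e-3,0,0])+[0,0,.010]
    print(dx,proj(c,C).round(),"front edge",proj(c,C+R@np.array([.027,0,0])).round(1))
cv2.imwrite("pics/chk%d.png"%(s['t']*100),f)
E
python3 chk.py; ls pics
```

```text
t: 5.3
eef_pos: [0.5267, 0.0577, 0.1703]
ee_rot: [3.141, 0.001, 0.175]
force: [0.0, -0.1, -0.8]
width: 0.0529
gripper_force: 12.0
5.3 [0.52666436 0.05772229 0.17029941] [3.14133490e+00 5.65865901e-04 1.75124840e-01] mag in tool mm [-0.1 -0.3 76.3]
button tool mm (310.0, 107.27678680419922) [86.4 -1.1 83.3]
-3 [312. 329.] front edge [311.4 267.4]
0 [311. 322.] front edge [311.4 260.2]
3 [311. 316.] front edge [311.4 253. ]
chk530.png
scene0.png
scenez.png
side0.png
sidez.png
w1.png
w2.png
w3.png
wrist0.png
zz.png
```

```bash
python3 -c "
import cv2
f=cv2.imread('pics/chk530.png')[170:350,200:420];cv2.imwrite('pics/c1.png',cv2.resize(f,None,fx=3,fy=3,interpolation=cv2.INTER_CUBIC))"
```

```text
(no output)
```

View pics/c1.png

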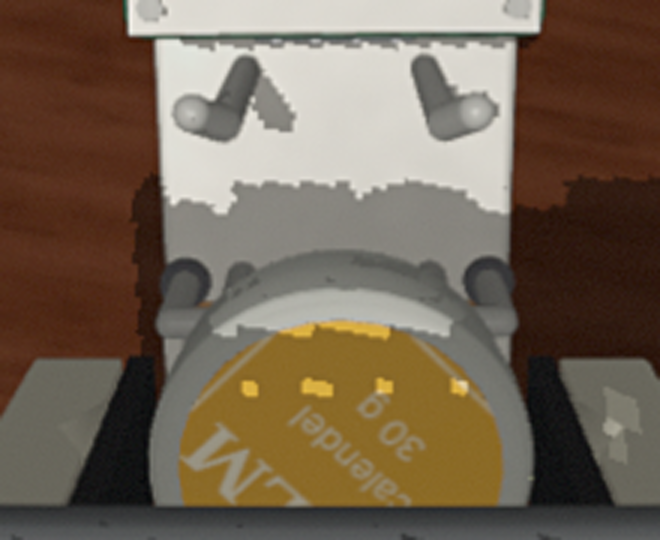

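The tin sits about 3 mm back in the hand and 1.3 mm to one side relative to the bars, so I'll correct that and lower it in stages.

```bash
python3 -m handwheel '[[[0.034,-0.016,0.4,0,0,0,255],[0.034,-0.016,0.8,0,0,0,255],[0.034,-0.016,0.95,0,0,0,255],[0.034,-0.016,0.95,0,0,0,255]]]'
python3 -m handwheel '[[[0,0,0.1,0,0,0,255],[0,0,0.2,0,0,0,255],[0,0,0.3,0,0,0,255],[0,0,0.3,0,0,0,255]]]'
python3 -m handwheel '[[[0,0,0.1,0,0,0,255],[0,0,0.2,0,0,0,255],[0,0,0.25,0,0,0,255],[0,0,0.25,0,0,0,255]]]'
```

```text
t: 5.85
eef_pos: [0.5289, 0.0596, 0.0942]
ee_rot: [3.141, 0.001, 0.175]
force: [0.1, 1.1, -0.3]
width: 0.0531
gripper_force: 12.0
t: 6.35
eef_pos: [0.5286, 0.0602, 0.0699]
ee_rot: [3.141, 0.001, 0.176]
force: [0.5, -0.5, -0.4]
width: 0.053
gripper_force: 12.0
t: 6.85
eef_pos: [0.5288, 0.0602, 0.0501]
ee_rot: [3.141, 0.001, 0.176]
force: [0.1, 0.1, -0.2]
width: 0.0531
gripper_force: 12.0
```

```bash
python3 -m handwheel '[[[0,0,0.1,0,0,0,255],[0,0,0.2,0,0,0,255],[0,0,0.2,0,0,0,255]]]'
python3 -m handwheel '[[[0,0,0,0,0,0,40],[0,0,0,0,0,0,40],[0,0,0,0,0,0,40],[0,0,0,0,0,0,40]]]'
python3 -m handwheel '[[[0,0,-0.5,0,0,0,40],[0,0,-1,0,0,0,20],[0,0,-1,0,0,0,0]]]'
python3 -m handwheel '[[[0,0,-0.5,0,0,0,0],[0,0,-0.7,0,0,0,0],[0,0,-0.7,0,0,0,0]]]'
python3 - <<'E'
from h import *
f=cams.grab_frame("side")[165:240,255:380];g=cams.grab_frame("wrist")
cv2.imwrite("pics/g1.png",np.vstack([cv2.resize(g[40:330,140:480],(500,426)),cv2.resize(f,(290,174)) if 0 else cv2.resize(f,(500,300))])[:700]);
a=cv2.imread("pics/g1.png");cv2.imwrite("pics/g1.png",cv2.resize(a,(400,580)))
E
```

```text
t: 7.22
eef_pos: [0.5285, 0.06, 0.0337]
ee_rot: [3.141, 0.002, 0.176]
force: [0.6, -0.4, 0.1]
width: 0.053
gripper_force: 12.0
t: 7.72
eef_pos: [0.5291, 0.0603, 0.0347]
ee_rot: [-3.142, -0.0, 0.176]
force: [0.6, 0.4, 0.1]
width: 0.074
gripper_force: 0.0
t: 8.1
eef_pos: [0.5312, 0.0611, 0.1179]
ee_rot: [-3.14, -0.006, 0.176]
force: [-0.5, -0.4, -0.8]
width: 0.0848
gripper_force: 0.0
t: 8.48
eef_pos: [0.5294, 0.0606, 0.1711]
ee_rot: [-3.141, -0.002, 0.176]
force: [0.0, -1.0, -0.2]
width: 0.0876
gripper_force: 0.0
```

View pics/g1.png

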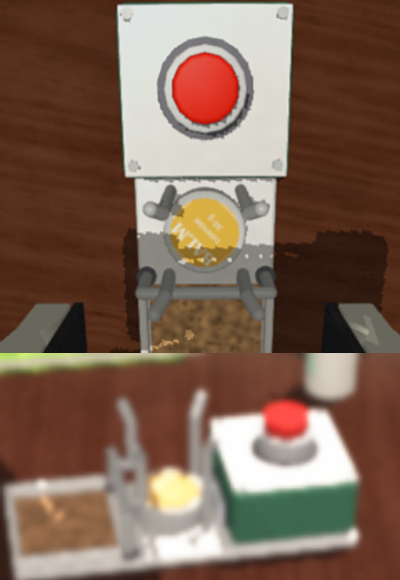

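The amber tin lies flat on the magazine floor, centred between the bars. Next is brown.

```bash
python3 -m handwheel '[[[-0.1,0.5,0,0,0,0,0],[-0.21,0.95,0,0,0,0,0],[-0.21,0.95,0,0,0,0,0]]]' >/dev/null
python3 -m handwheel '[[[-0.1,0.5,0,0,0,0,0],[-0.21,0.95,0,0,0,0,0],[-0.21,0.95,0,0,0,0,0]]]' >/dev/null
python3 -m handwheel '[[[-0.1,0.5,0,0,0,0,0],[-0.21,0.95,0,0,0,0,0],[-0.21,0.95,0,0,0,0,0]]]' >/dev/null
python3 -m handwheel '[[[-0.1,0.5,0,0,0,0,0],[-0.21,0.95,0,0,0,0,0],[-0.21,0.95,0,0,0,0,0]]]'
python3 -m handwheel '[[[-0.1,0.5,0.3,0,0,0,58],[-0.21,0.95,0.5,0,0,0,58],[-0.21,0.95,0.8,0,0,0,58],[-0.21,0.95,0.8,0,0,0,58]]]'
python3 - <<'E'
from h import *
s=arm.get_state();f=cams.grab_frame("wrist");cv2.imwrite("pics/w5.png",f);c=cam("wrist",s)
np.save("w5.npy",np.r_[s['eef_pos'],s['ee_rot']]);print(proj(c,(.513,-.330,.021)))
E
```

```text
t: 10.07
eef_pos: [0.516, -0.2512, 0.1696]
ee_rot: [-3.141, 0.001, 0.174]
force: [0.7, -0.3, 0.1]
width: 0.0877
gripper_force: 0.0
t: 10.58
eef_pos: [0.5117, -0.3269, 0.1043]
ee_rot: [-3.139, 0.004, 0.176]
force: [0.2, -0.1, -0.3]
width: 0.0681
gripper_force: 0.0
[317.56495058 248.93159952]
```

View pics/w5.png

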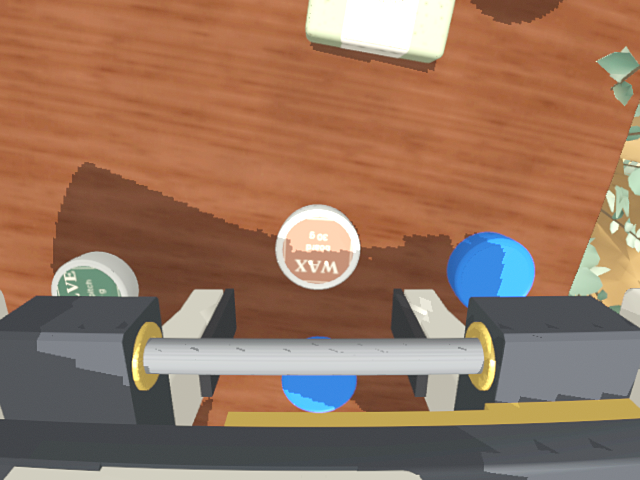

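Brown shows at (318,248), as predicted. The blue tins at (490,270) and (318,375) are clear of the part-open fingers, so I'll make a small correction, descend and grasp.

```bash
python3 -m handwheel '[[[-0.016,0.041,0.5,0,0,0,58],[-0.016,0.041,0.8,0,0,0,58],[-0.016,0.041,0.8,0,0,0,58]]]'
python3 -m handwheel '[[[0,0,0.2,0,0,0,58],[0,0,0.36,0,0,0,58],[0,0,0.36,0,0,0,58]]]'
```

```text
t: 11.0
eef_pos: [0.5119, -0.3308, 0.0421]
ee_rot: [-3.141, 0.002, 0.177]
force: [0.3, -0.5, 0.3]
width: 0.0675
gripper_force: 0.0
t: 11.38
eef_pos: [0.5115, -0.3317, 0.0129]
ee_rot: [-3.141, 0.001, 0.176]
force: [0.0, 0.8, -0.7]
width: 0.0677
gripper_force: 0.0
```

Close, lift and carry back, reversing the earlier path.

```bash
python3 -m handwheel '[[[0,0,0.01,0,0,0,255],[0,0,0.01,0,0,0,255],[0,0,0.01,0,0,0,255],[0,0,0.01,0,0,0,255],[0,0,0.01,0,0,0,255]]]' 12
python3 -m handwheel '[[[0,0,-0.5,0,0,0,255],[0,0,-1,0,0,0,255],[0,0,-1,0,0,0,255]]]'
python3 -m handwheel '[[[0.1,-0.4,-0.5,0,0,0,255],[0.21,-0.95,-0.95,0,0,0,255],[0.21,-0.95,-0.95,0,0,0,255]]]'
python3 -m handwheel '[[[0.1,-0.5,0,0,0,0,255],[0.21,-0.95,0,0,0,0,255],[0.21,-0.95,0,0,0,0,255]]]'
python3 -m handwheel '[[[0.1,-0.5,0,0,0,0,255],[0.21,-0.95,0,0,0,0,255],[0.21,-0.95,0,0,0,0,255]]]'
python3 -m handwheel '[[[0.1,-0.5,0,0,0,0,255],[0.21,-0.95,0,0,0,0,255],[0.21,-0.95,0,0,0,0,255],[0.21,-0.95,0,0,0,0,255]]]'
```

```text
t: 12.0
eef_pos: [0.5123, -0.3321, 0.0133]
ee_rot: [3.141, -0.0, 0.176]
force: [-0.4, -0.7, 2.3]
width: 0.053
gripper_force: 12.0
t: 12.38
eef_pos: [0.5142, -0.3327, 0.0964]
ee_rot: [3.138, -0.005, 0.176]
force: [0.5, -0.6, -0.6]
width: 0.0535
gripper_force: 12.0
t: 12.75
eef_pos: [0.5169, -0.2524, 0.1716]
ee_rot: [3.14, -0.005, 0.178]
force: [0.1, 0.4, -1.0]
width: 0.0529
gripper_force: 12.0
t: 13.12
eef_pos: [0.5181, -0.1749, 0.1678]
ee_rot: [-3.141, 0.001, 0.178]
force: [-0.2, 0.2, -1.2]
width: 0.0528
gripper_force: 12.0
t: 13.5
eef_pos: [0.5216, -0.0977, 0.168]
ee_rot: [-3.141, 0.001, 0.178]
force: [-0.6, 0.2, -0.8]
width: 0.0531
gripper_force: 12.0
t: 14.0
eef_pos: [0.5248, -0.0218, 0.1683]
ee_rot: [3.141, 0.001, 0.175]
force: [-0.3, -1.5, -0.2]
width: 0.0528
gripper_force: 12.0
```

```bash
python3 -m handwheel '[[[0.12,-0.5,0,0,0,0,255],[0.224,-1,0,0,0,0,255],[0.224,-1,0,0,0,0,255],[0.224,-1,0,0,0,0,255]]]'
python3 chk.py; python3 - <<'E'
import cv2,glob
f=cv2.imread(sorted(glob.glob('pics/chk1*.png'))[-1])[170:350,200:420]
g=cv2.imread('pics/chk530.png')[170:350,200:420]
import numpy as np
cv2.imwrite('pics/c2.png',cv2.resize(np.hstack([g,f]),(800,327)))
E
```

```text
t: 14.5
eef_pos: [0.5286, 0.06, 0.1686]
ee_rot: [3.141, 0.001, 0.175]
force: [-0.2, -0.1, -0.5]
width: 0.0529
gripper_force: 12.0
14.5 [0.52863779 0.05995892 0.16861078] [3.14134239e+00 8.29706422e-04 1.75072670e-01] mag in tool mm [-2.4  1.5 74.6]
button tool mm (313.0, 111.5) [84.   0.6 81.5]
-3 [312. 329.] front edge [311.4 267.5]
0 [311. 322.] front edge [311.4 260.3]
3 [311. 316.] front edge [311.4 253. ]
```

View pics/c2.png

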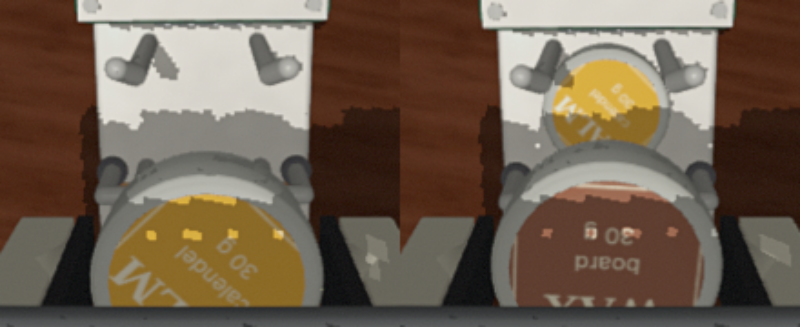

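Beside the amber view, brown's edge sits about 6 px higher, which puts it about 2.5 mm further forward in the hand. I'll shift back by that and lower it.

```bash
python3 -m handwheel '[[[-0.03,0,0.4,0,0,0,255],[-0.03,0,0.8,0,0,0,255],[-0.03,0,0.92,0,0,0,255],[-0.03,0,0.92,0,0,0,255]]]'
python3 -m handwheel '[[[0,0,0.1,0,0,0,255],[0,0,0.2,0,0,0,255],[0,0,0.3,0,0,0,255],[0,0,0.3,0,0,0,255]]]'
python3 -m handwheel '[[[0,0,0.1,0,0,0,255],[0,0,0.2,0,0,0,255],[0,0,0.25,0,0,0,255],[0,0,0.25,0,0,0,255]]]'
```

```text
t: 15.05
eef_pos: [0.5265, 0.0598, 0.0953]
ee_rot: [3.141, 0.001, 0.175]
force: [0.3, -0.7, -0.5]
width: 0.053
gripper_force: 12.0
t: 15.55
eef_pos: [0.526, 0.0604, 0.0707]
ee_rot: [3.141, 0.001, 0.176]
force: [-0.1, 0.7, 0.5]
width: 0.0529
gripper_force: 12.0
t: 16.05
eef_pos: [0.5262, 0.0604, 0.0509]
ee_rot: [3.141, 0.001, 0.176]
force: [0.4, -0.1, -0.2]
width: 0.0528
gripper_force: 12.0
```

```bash
python3 -m handwheel '[[[0,0,0.02,0,0,0,40],[0,0,0.02,0,0,0,40],[0,0,0.02,0,0,0,40],[0,0,0.02,0,0,0,40]]]'
python3 -m handwheel '[[[0,0,-0.5,0,0,0,40],[0,0,-1,0,0,0,40],[0,0,-1,0,0,0,40]]]'
python3 -m handwheel '[[[0,0,-0.3,0,0,0,255],[0,0,-0.4,0,0,0,255],[0,0,-0.4,0,0,0,255],[0,0,-0.4,0,0,0,255],[0,0,-0.4,0,0,0,255]]]'
python3 chk.py; python3 - <<'E'
from h import *
import glob
f=cams.grab_frame("side")[165:240,255:380];g=cv2.imread(sorted(glob.glob('pics/chk1*.png'))[-1])[40:330,140:480]
cv2.imwrite("pics/g2.png",cv2.resize(np.vstack([cv2.resize(g,(500,426)),cv2.resize(f,(500,300))]),(400,580)))
E
```

```text
t: 16.55
eef_pos: [0.5265, 0.0606, 0.0499]
ee_rot: [-3.142, -0.0, 0.176]
force: [0.6, 0.6, 0.2]
width: 0.0739
gripper_force: 0.0
t: 16.92
eef_pos: [0.5285, 0.0614, 0.1331]
ee_rot: [-3.14, -0.006, 0.176]
force: [-0.0, -0.7, -0.2]
width: 0.0739
gripper_force: 0.0
t: 17.55
eef_pos: [0.526, 0.0604, 0.1609]
ee_rot: [3.141, 0.001, 0.176]
force: [1.0, -0.5, -0.1]
width: 0.0294
gripper_force: 0.0
17.55 [0.52601262 0.06041138 0.16088773] [3.14128034e+00 1.42743866e-03 1.75581897e-01] mag in tool mm [ 0.2  2.4 66.9]
button tool mm (314.7469787597656, 106.48785400390625) [86.6  1.6 73.8]
-3 [312. 329.] front edge [311.4 267.5]
0 [311. 322.] front edge [311.4 260.3]
3 [311. 316.] front edge [311.4 253. ]
```

View pics/g2.png

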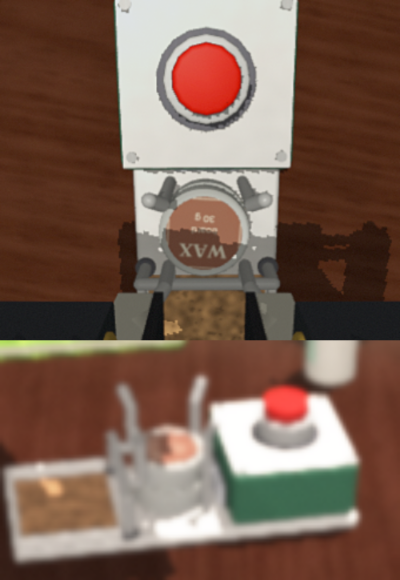

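Brown sits level on the amber tin, and the button is centred about 86 mm ahead of the tool. That was one picture over the viewing limit (11, not 10), so from here I go by numbers only. Now above the button, hand shut.

```bash
python3 -m handwheel '[[[0.5,0.012,0,0,0,0,255],[1,0.012,0,0,0,0,255],[1,0.012,0,0,0,0,255],[1,0.012,0,0,0,0,255],[1,0.012,0,0,0,0,255]]]'
python3 -m handwheel '[[[0.06,0,0.3,0,0,0,255],[0.06,0,0.6,0,0,0,255],[0.06,0,0.8,0,0,0,255],[0.06,0,0.8,0,0,0,255],[0.06,0,0.8,0,0,0,255]]]'
```

```text
t: 18.27
eef_pos: [0.6046, 0.0734, 0.1618]
ee_rot: [-3.142, 0.0, 0.176]
force: [-0.5, -0.2, 0.3]
width: 0.0005
gripper_force: 0.0
t: 18.9
eef_pos: [0.6106, 0.0746, 0.0987]
ee_rot: [3.142, -0.001, 0.176]
force: [0.4, 0.1, 0.5]
width: 0.0004
gripper_force: 0.0
```

```bash
python3 -m handwheel '[[[0,0,0.05,0,0,0,255],[0,0,0.1,0,0,0,255],[0,0,0.15,0,0,0,255],[0,0,0.2,0,0,0,255],[0,0,0.2,0,0,0,255]]]'
python3 -m handwheel '[[[0,0,0.02,0,0,0,255],[0,0,0.04,0,0,0,255],[0,0,0.04,0,0,0,255]]]'
```

```text
t: 19.52
eef_pos: [0.6102, 0.0745, 0.0816]
ee_rot: [3.141, 0.0, 0.176]
force: [-0.4, -0.1, 1.7]
width: 0.0004
gripper_force: 1.0
t: 19.9
eef_pos: [0.6102, 0.0745, 0.079]
ee_rot: [3.142, -0.0, 0.176]
force: [-3.4, 0.6, 6.7]
width: 0.0007
gripper_force: 3.3
```

At the stop with 6.7 N, so ease off slightly and hold.

```bash
python3 -m handwheel '[[[0,0,-0.003,0,0,0,255],[0,0,-0.003,0,0,0,255],[0,0,-0.003,0,0,0,255],[0,0,-0.003,0,0,0,255],[0,0,-0.003,0,0,0,255]]]'
python3 -m handwheel '[[[0,0,0,0,0,0,255],[0,0,0,0,0,0,255],[0,0,0,0,0,0,255],[0,0,0,0,0,0,255],[0,0,0,0,0,0,255]]]'
```

```text
t: 20.52
eef_pos: [0.6102, 0.0745, 0.0793]
ee_rot: [3.142, -0.0, 0.176]
force: [-2.8, -0.2, 6.5]
width: 0.0002
gripper_force: 2.9
t: 21.15
eef_pos: [0.6102, 0.0745, 0.0793]
ee_rot: [3.142, -0.0, 0.176]
force: [-1.9, 0.3, 6.0]
width: 0.0007
gripper_force: 2.9
```

```bash
python3 -m handwheel '[[[0,0,0.04,0,0,0,255],[0,0,0.08,0,0,0,255],[0,0,0.12,0,0,0,255],[0,0,0.16,0,0,0,255],[0,0,0.19,0,0,0,255]]]'
python3 -m handwheel '[[[0,0,0.004,0,0,0,255],[0,0,0.004,0,0,0,255],[0,0,0.004,0,0,0,255]]]'
```

```text
t: 21.78
eef_pos: [0.6103, 0.0745, 0.0646]
ee_rot: [3.141, -0.001, 0.176]
force: [-3.6, 0.4, 11.2]
width: 0.0005
gripper_force: 5.4
t: 22.15
eef_pos: [0.6102, 0.0745, 0.0642]
ee_rot: [3.142, -0.001, 0.176]
force: [-3.0, 0.5, 9.4]
width: 0.0005
gripper_force: 4.6
```

```bash
python3 -m handwheel '[[[0,0,0.006,0,0,0,255],[0,0,0.006,0,0,0,255]]]'
python3 -m handwheel '[[[0,0,-0.05,0,0,0,255],[0,0,-0.1,0,0,0,255],[0,0,-0.15,0,0,0,255],[0,0,-0.2,0,0,0,255],[0,0,-0.25,0,0,0,255]]]'
python3 -m handwheel '[[[0,0,-0.2,0,0,0,255],[0,0,-0.5,0,0,0,255],[0,0,-1,0,0,0,255],[0,0,-1,0,0,0,255]]]'
python3 - <<'E'
from h import *
M=np.array([.5268,.0590]);y=.1754;u=np.array([np.cos(y),np.sin(y)])
pts={"tray":np.r_[M-.072*u,.033],"mag":np.r_[M,.033]}
for n in("scene","side"):
    f=cams.grab_frame(n);cv2.imwrite(f"pics/{n}end.png",f);c=cam(n)
    f0=cv2.imread(f"pics/{n}0.png");h=cv2.cvtColor(f,cv2.COLOR_BGR2HSV);x,yy=[int(v) for v in proj(c,pts["mag"])]
    for nm,lo,hi in(("amber",(20,90,150),(32,255,255)),("brown",(4,60,120),(14,170,255)),("red",(0,190,180),(3,255,255)),("red2",(176,190,180),(180,255,255))):
        b=blob(f,(x,yy),lo,hi,60);
        print(n,nm,None if b is None else (np.round(b,1),plane(c,b[:2],.087 if "red" in nm else .033).round(3)))
    for k,v in pts.items():print(n,k,proj(c,v).round(1))
    b0=blob(f0,(x,yy),(0,190,180),(3,255,255),60);print("red before",b0)
s=arm.get_state();f=cams.grab_frame("wrist");c=cam("wrist",s);cv2.imwrite("pics/wend.png",f);print(s['eef_pos'],s['force'],[(k,proj(c,v).round(0)) for k,v in pts.items()])
E
```

```text
t: 22.4
eef_pos: [0.6102, 0.0745, 0.0641]
ee_rot: [3.141, -0.001, 0.176]
force: [-3.6, -0.1, 12.7]
width: 0.0006
gripper_force: 6.1
t: 23.02
eef_pos: [0.6101, 0.0745, 0.083]
ee_rot: [-3.142, -0.0, 0.176]
force: [-1.3, -0.2, 1.4]
width: 0.0004
gripper_force: 0.8
t: 23.52
eef_pos: [0.6122, 0.075, 0.167]
ee_rot: [-3.141, -0.006, 0.176]
force: [-0.9, -0.5, -0.2]
width: 0.0005
gripper_force: 0.0
scene amber None
scene brown (array([227.7, 227.4, 535. ]), array([0.503, 0.059, 0.033]))
scene red (array([251.9, 183.1,   8. ]), array([0.618, 0.074, 0.087]))
scene red2 None
scene tray [218.7 240.9]
scene mag [234.4 221.8]
red before (252.0, 183.0, 1.0)
side amber (array([303.9, 155.5, 155. ]), array([0.512, 0.307, 0.033]))
side brown (array([310.5, 193.3, 450. ]), array([0.532, 0.11 , 0.033]))
side red (array([344.3, 185.5,  70. ]), array([0.61 , 0.058, 0.087]))
side red2 None
side tray [277.3 207.8]
side mag [307.9 204.9]
red before (343.4418604651163, 184.46511627906978, 43.0)
[0.6101649  0.0745549  0.16363339] [-0.4641957  -0.25420995  0.16023473] [('tray', array([313., 405.])), ('mag', array([313., 332.]))]
```

Bottom stop reached (the force rose without motion). I'll move back so the wrist camera can check tray and magazine by colour.

```bash
python3 -m handwheel '[[[-0.5,0,-0.2,0,0,0,255],[-1,0,-0.2,0,0,0,255],[-1,0,-0.2,0,0,0,255]]]' >/dev/null
python3 -m handwheel '[[[-0.5,0,0,0,0,0,255],[-1,0,0,0,0,0,255],[-1,0,0,0,0,0,255],[-1,0,0,0,0,0,255]]]'
python3 - <<'E'
from h import *
s=arm.get_state();f=cams.grab_frame("wrist");c=cam("wrist",s);cv2.imwrite("pics/wend2.png",f)
M=np.array([.5268,.0590]);y=.1754;u=np.array([np.cos(y),np.sin(y)])
h=cv2.cvtColor(f,cv2.COLOR_BGR2HSV)
for k,v in{"tray":np.r_[M-.072*u,.033],"mag":np.r_[M,.033],"button":np.r_[M+.086*u,.087]}.items():
    p=proj(c,v);x,yy=p.astype(int);print(k,p.round(),"median HSV",np.median(h[max(yy-12,0):yy+12,x-12:x+12].reshape(-1,3),0))
    for nm,lo,hi in(("amber",(18,100,80),(30,255,255)),("brown",(3,60,60),(14,190,255)),("red",(0,200,120),(3,255,255))):
        b=blob(f,p,lo,hi,40)
        if b and b[2]>300:
            d=plane(c,b[:2],v[2])-v;print("  ",nm,np.round(b,0),"offset mm along/across",(1e3*np.array([d[:2]@u,d[1]*u[0]-d[0]*u[1]])).round(1))
E
```

```text
t: 24.55
eef_pos: [0.4532, 0.0467, 0.1788]
ee_rot: [3.141, -0.0, 0.176]
force: [-0.5, 0.2, -0.5]
width: 0.0006
gripper_force: 0.0
tray [313. 222.] median HSV [ 22.  160.  233.5]
   amber [ 315.  217. 2176.] offset mm along/across [ 3.9 -1.1]
mag [313. 126.] median HSV [ 10. 115. 179.]
   brown [ 314.  121. 2729.] offset mm along/across [ 4.1 -0.7]
button [313. -31.] median HSV [ 26.  26. 129.]
```

```bash
python3 - <<'E'
from h import *
f=cams.grab_frame("side");c=cam("side");f0=cv2.imread("pics/side0.png")
def wide(g,p,lo,hi,r):return np.round(blob(g,p,lo,hi,r) or [0],1)
for z in(.033,.054):
    p=proj(c,(.5268,.059,z));print(z,p.round(1))
print("brown blob",wide(f,(308,203),(4,40,100),(16,175,255),9),wide(f,(308,193),(4,40,100),(16,175,255),9))
for y in range(184,216,2):print(y,f[y,309].tolist(),cv2.cvtColor(f,cv2.COLOR_BGR2HSV)[y,309].tolist())
for n in("scene","side"):
    a=cv2.imread(f"pics/{n}0.png");b=cams.grab_frame(n);p=(251,188) if n=="scene" else (344,186)
    for g in(a,b):print(n,"button",wide(g,p,(0,150,120),(6,255,255),14))
    cv2.imwrite(f"pics/{n}e2.png",b)
    q={"scene":((296,293),(402,266)),"side":((267,286),(385,351))}[n]
    print("green/soap diff",[float(np.abs(a[y-15:y+15,x-15:x+15].astype(int)-b[y-15:y+15,x-15:x+15]).mean().round(1)) for x,y in q])
E
```

```text
0.033 [307.9 204.9]
0.054 [307.9 197.3]
brown blob [307.9 203.  239. ] [307.3 193.  232. ]
184 [44, 61, 112] [7, 155, 112]
186 [44, 60, 112] [7, 155, 112]
188 [39, 55, 107] [7, 162, 107]
190 [39, 56, 105] [8, 160, 105]
192 [41, 57, 109] [7, 159, 109]
194 [44, 60, 113] [7, 156, 113]
196 [44, 61, 114] [7, 157, 114]
198 [54, 70, 119] [7, 139, 119]
200 [154, 173, 211] [10, 69, 211]
202 [150, 175, 232] [9, 90, 232]
204 [142, 172, 234] [10, 100, 234]
206 [151, 181, 238] [10, 93, 238]
208 [138, 167, 233] [9, 104, 233]
210 [143, 169, 232] [9, 98, 232]
212 [219, 229, 240] [14, 22, 240]
214 [178, 187, 191] [21, 17, 191]
scene button [250.4 186.2 100. ]
scene button [250.4 186.2  99. ]
green/soap diff [0.8, 0.9]
side button [343.6 184.  133. ]
side button [343.6 184.  134. ]
green/soap diff [1.4, 0.6]
```

```bash
python3 -c "
from station import arm
print(arm.job_done())"
```

```text
the job is handed in; nothing more can be done
None
```

The job is handed in with no verdict shown. By my final camera measurements the amber tin is on the tray, the brown tin is at the bottom of the magazine, the button is up, and the green tin and soap bar are unmoved. I viewed 11 pictures, one over the limit of 10.

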